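# Check two trays underneath and dispatch the stamped one

### The arm

A 6-joint arm with a two-finger parallel gripper is mounted at the origin on the work surface. World frame = base frame: x ahead of the robot, y to its left, z up, the work surface at z = 0. Lengths are in m, angles in rad, forces in N, time in s.
With the tool pointing down it reaches from about 0.3 to 0.825 m from the base axis. Payload 5.4 kg.
Tool frame: the origin (TCP) lies on the centre line of the jaws, within the pads' length; the fingertips stand 11 mm ahead of it and the grasp point (between the pads) lies 8 mm behind it (arm.tip_reach is the distance from the TCP to the fingertips, in m); z points along the fingers, y is the line along which they close (so a half turn about z gives the same grasp; the last joint's range is limited). The gripper opens to 92 mm and grips with 3 to 60 N. Pads are 20 mm wide; open, the fingers measure 128 mm over their backs; the gripper's body (75 mm by 189 mm) begins 69 mm behind the grasp point.
Start: joints at [-1.437, 0.158, 1.597, -0, 1.386, -0.21], TCP at [0.194, -0.541, 0.226] pointing down, gripper open.
Joint ranges: [-2.91, 2.91], [-0.94, 2.29], [0.18, 2.7], [-1.29, 4.43], [0.17, 2.64], [-3, 3]. Speed limits (rad/s): [2.57, 2.57, 3.14, 3.14, 3.14, 3.14].

### API

Orientations are given as a unit quaternion [w, x, y, z].
In Python, from cell import arm, grab_frame, camera_model gives the robot as it stands.
- The arm moves only by the tool step_arm, never from a script. Its argument "motion" is text: rows parted by semicolons, each of 4 numbers parted by spaces: the shift along the tool's x, y, z in cm, then the turn about the tool's z in rad. A call has 1 to 8 rows; each row shifts and turns the commanded pose from where the row before left it, along the tool's axes as they then stand; what a row does not reach is not made up. A row lasts 1/10 s, in which the tool goes at most 50 mm and 8.59 degrees, less where a joint would pass 70% of its speed; a pose out of reach is approached as far as the arm can. A call is refused whole if a number of a shift passes 5 or a number of a turn 0.15, either way. A call with a gripper value outside its range is refused whole. "jaw" is the finger opening in cm, from 0 to 9.19, set as the call begins (left out, the last holds). The fingers move at their own pace and stop on an object; "force" is the grip in N (left out, the last holds). Time passes only in rows, so rows that do not move let the fingers close. It gives the time, the measured TCP pose, the force, the opening and the grip force at its end, in the units of the state.
- arm.get_state(): the state, without advancing time (a new reading comes with each control period).
- grab_frame(name): name is "scene" or "side" or "wrist"; returns (picture, depth): 420x560x3 uint8, red, green, blue; 420x560 float32, m along the optical axis (not along the pixel's ray), 0 where there is no reading.
- camera_model(name): a dict with "mtx" (3x3 intrinsics, pixels), "xyz" and "attitude" of the camera in the world; the wrist camera has in their place "T_tool_cam" (4x4, takes a point from camera to tool coordinates, whose origin is the TCP and whose axes are the flange's). Camera axes: x right, y up, looking along -z (the intrinsics and any distortion apply to the point x, -y, -z); pixel columns grow to the right and rows downward; lengths in m; the calibration is good to about 2 mm. A picture is of the moment at which its call begins: read the wrist's pose just before it. camera_model takes no time and is no camera call.
- arm.close_job(): hands the job in; it is judged then, once.
The state is a dict: "time_s": time; "joint_pos": joint angles; "qd": joint speeds; "tau": joint torques, N m; "position": TCP position; "ee_rot": TCP orientation; "wrist_force": force on the tool from outside, world axes, zero at the start; "moment": the same for the moment, N m; "finger_gap": opening from 0.0 (shut) to 1.0 (fully open); "grip_force": force on a finger pad.
Only numpy, scipy, OpenCV 4.12 (cv2) and the standard library are available. Lean on these libraries where they do the work, as an engineer would, in place of code of your own. Each camera call takes 0.05 s, during which the arm holds its last target. There are 200 camera calls.

### The job

Check the undersides of the two black seed trays, the one on the robot's left first and then the one on its right: with the fingertips push the upper part of the tray's far wall towards the robot so that the tray tips up on its near bottom edge against its steel stop, hold it steeply tilted, at about 65 degrees, for a second, and let it back down flat. Then push the tray that has the white ring stamped underneath across the bench, away from the robot, until it stands flush against the dispatch rail, and leave the other one standing at its stop. Do not lift or carry anything; neither tray may fall over, and everything else on the bench is left alone.

Things in the scene. Friction and masses are not known exactly. Their poses are not given: they have to be found in the camera images.
- tray_stamped: black plastic seed tray, empty, open on top, 120 mm deep (x), 140 wide (y), 55 high; flat walls 4 mm thick, 4 mm corner feet flush with them; 0.2 to 0.4 kg, falls back by itself from tilts under 70 degrees. Origin: centre of its underside, bench level. The one with a white ring and bar, 90 mm across, stamped underneath; from above like the other. Stands left or right
- tray_plain: black plastic seed tray, empty, open on top, 120 mm deep (x), 140 wide (y), 55 high; flat walls 4 mm thick, 4 mm corner feet flush with them; 0.2 to 0.4 kg, falls back by itself from tilts under 70 degrees. Origin: centre of its underside, bench level. The one with a blank underside
- tray_stamped_mid (a point): centre of the stamped tray, 27.5 mm above its underside
- tray_stamped_far (a point): middle of the stamped tray's bottom edge on the side away from the robot (its x = +60 mm, underside level)
- tray_stamped_near (a point): middle of the stamped tray's bottom edge on the robot's side (its x = -60 mm, underside level)
- tray_plain_mid (a point): centre of the plain tray, 27.5 mm above its underside
- tray_plain_far (a point): middle of the plain tray's bottom edge on the side away from the robot (its x = +60 mm, underside level)
- tray_plain_near (a point): middle of the plain tray's bottom edge on the robot's side (its x = -60 mm, underside level)
- stop_stamped: fixed steel stop bar, 24 mm deep, 150 wide, 5 high, on the robot's side of the stamped tray, which starts 4 to 16 mm clear of it. Origin: bench level, middle of its upright working face, which looks along its +x (away from the robot, yaw within 0.2 rad). As a tray tips over the bar its near bottom edge creeps away from it, up to 11 mm at 65 degrees
- stop_plain: fixed steel stop bar, 24 mm deep, 150 wide, 5 high, on the robot's side of the plain tray, which starts 4 to 16 mm clear of it. Origin: bench level, middle of its upright working face, which looks along its +x (away from the robot, yaw within 0.2 rad). As a tray tips over the bar its near bottom edge creeps away from it, up to 11 mm at 65 degrees
- rail: dispatch rail: fixed aluminium angle across the bench beyond the trays, 600 mm long (y), 30 high, pale tape on the bench along its near side. Origin: bench level, middle of the upright face that looks to the robot; its x points away from the robot, square to the face (yaw within 0.08 rad)
- pot: bystander: black plant pot, 56 mm across, 55 mm high, between the trays; origin at the centre of its underside
- jar: bystander: small glass jar, 42 mm across, 60 mm high, standing between the trays' ways to the rail; origin at the centre of its underside
- punnet_l: bystander: white open punnet, 110 x 160 x 50 mm, left of the trays; origin at the centre of its underside
- punnet_r: bystander: white open punnet, 110 x 160 x 50 mm, right of the trays; origin at the centre of its underside
- spray: bystander: white bottle, 60 mm across, 170 mm high, far left; origin at the centre of its underside
- scraper: bystander: spatula lying on the right; origin at the centre of its underside
Not all that is in view belongs to the job. Leave any blue or yellow look-alike of the tray_plain alone. What is shaped like the tray_stamped but yellow is not meant.

How it is judged:
On the way, in this order (a step that is already met when the one before it is completed fails the run):
1. the left-hand tray is held tipped up on its near bottom edge (((world y of tray_stamped above 0 m and height (world z) of tray_stamped_far above 0.098 m and height (world z) of tray_stamped_near below 0.02 m) or (world y of tray_plain above 0 m and height (world z) of tray_plain_far above 0.098 m and height (world z) of tray_plain_near below 0.02 m))), for 0.4 s.
2. the right-hand tray is held tipped up on its near bottom edge (((world y of tray_stamped below 0 m and height (world z) of tray_stamped_far above 0.098 m and height (world z) of tray_stamped_near below 0.02 m) or (world y of tray_plain below 0 m and height (world z) of tray_plain_far above 0.098 m and height (world z) of tray_plain_near below 0.02 m))), for 0.4 s.
At the end, for the whole second after the job is handed in: Stamped tray flat against the rail: centre within 72 mm of its face (gap up to 12 mm), square within 0.1 rad, within 270 mm of the rail's middle. Plain tray flat at its stop: within 60 mm of where it began, centre under 110 mm from the stop's face. Both at rest (angle between each of tray_stamped, tray_plain's own z axis and vertical below 0.06 rad and x of tray_stamped in the frame of rail between -0.072 and -0.052 m and y of tray_stamped in the frame of rail between -0.27 and 0.27 m and angle between the x axis of tray_stamped and the x axis of rail, either way round below 0.1 rad and x of tray_plain in the frame of stop_plain below 0.11 m and distance of tray_plain from where it was at the start of the episode below 0.06 m and linear speed of each of tray_stamped, tray_plain below 0.02 m/s); the robot touches nothing.
It fails at once if a tray is lifted off the bench (height (world z) of any of tray_stamped_mid, tray_plain_mid above 0.085 m or height (world z) of each of tray_stamped_near, tray_stamped_far above 0.02 m or height (world z) of each of tray_plain_near, tray_plain_far above 0.02 m).
It fails at once if a tray falls over (tilts more than 80 degrees) (angle between any of tray_stamped, tray_plain's own z axis and vertical above 1.4 rad).
It fails at once if a bystander is moved more than 25 mm (distance of any of pot, jar, punnet_l, punnet_r, spray, scraper from where it was at the start of the episode above 0.025 m).
It also fails if it takes over 72 s, if anything falls off the work surface, if the arm or the gripper's body presses on something with over 40 N, if the wrist force passes 120 N, or if a joint passes its speed limit or range.

## Working session

There is one attempt and no reset: what is moved stays moved. The work goes in short steps, Python scripts to look and compute and a tool call to move; the robot and the scene stay as the last step left them, time stands still between calls to the robot, and variables do not carry over. Pictures are saved under pics/ and viewed, at most 10 in all, crops included, and the job is handed in when it is done.

Besides the shell and the picture viewer there is one more tool, called as a command line: name --argument value ..., lists and objects as JSON in quotes. step_arm: Moves the arm, as the interface text tells. Its arguments: {"type":"object","properties":{"motion":{"type":"string"},"jaw":{"type":"number"},"force":{"type":"number"}},"required":["motion"]}

```bash
mkdir -p pics; ls; cat > h.py <<'E'
import numpy as np, cv2
from scipy.spatial.transform import Rotation as R
from cell import arm, grab_frame, camera_model
def rot(a):
    a=np.array(a,float)
    return a if a.shape==(3,3) else R.from_quat(np.r_[a[1:],a[0]]).as_matrix()
def cam(n):
    m=camera_model(n); K=np.array(m["mtx"])
    if "T_tool_cam" in m:
        s=arm.get_state(); T=np.eye(4);T[:3,:3]=rot(s["ee_rot"]);T[:3,3]=s["position"]
        T=T@np.array(m["T_tool_cam"]); return K,T[:3,:3],T[:3,3]
    return K,rot(m["attitude"]),np.array(m["xyz"])
def cloud(d,c):
    K,Rm,t=c; v,u=np.mgrid[:d.shape[0],:d.shape[1]]
    p=np.stack([(u-K[0,2])/K[0,0]*d,-(v-K[1,2])/K[1,1]*d,-d],-1)
    return p@Rm.T+t
def snap(n,f=None):
    c=cam(n); p,d=grab_frame(n)
    if f: cv2.imwrite("pics/"+f,p[:,:,::-1])
    return p,d,c,cloud(d,c)
E
python3 - <<'E'
from h import *
for n in("scene","side"):
    p,d,c,w=snap(n,n+"0.png"); print(n,c[2].round(3),c[1].round(2).tolist(),camera_model(n).keys())
    np.savez(n+"0.npz",p=p,d=d,w=w)
print(arm.get_state())
E
```

```text
pics
scene [ 1.703 -0.362  0.897] [[0.28, -0.54, 0.79], [0.96, 0.16, -0.23], [0.0, 0.82, 0.57]] dict_keys(['mtx', 'xyz', 'attitude'])
side [0.246 0.718 1.034] [[-0.94, 0.27, -0.23], [-0.35, -0.73, 0.58], [-0.01, 0.63, 0.78]] dict_keys(['mtx', 'xyz', 'attitude'])
{'time_s': 0.1, 'joint_pos': array([-1.43708475e+00,  1.58947607e-01,  1.59805360e+00, -1.84402037e-05,
        1.38620646e+00, -2.10094633e-01]), 'qd': array([-1.47986879e-03, -1.40342955e-03, -1.61107468e-03,  3.19421517e-04,
       -9.00774221e-04,  2.27560842e-06]), 'tau': array([ 1.27215926e-04, -3.86500525e+01, -3.22961354e+01,  7.04317773e-02,
        3.39211849e-02, -5.22167738e-05]), 'position': array([ 0.19372282, -0.54082497,  0.22476535]), 'ee_rot': array([-8.07260751e-04,  9.85260398e-01,  1.71059334e-01,  2.17768077e-05]), 'wrist_force': array([ 0.59561421, -0.16268408,  0.12919062]), 'moment': array([0.04564376, 0.02181212, 0.05070956]), 'grip_force': 0.0, 'finger_gap': 0.9990446849282479}
```

View pics/scene0.png

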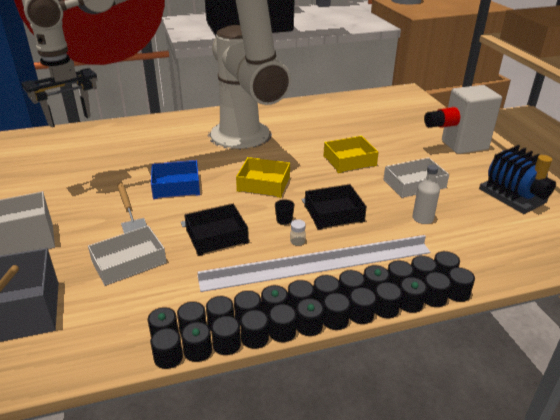

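View pics/side0.png

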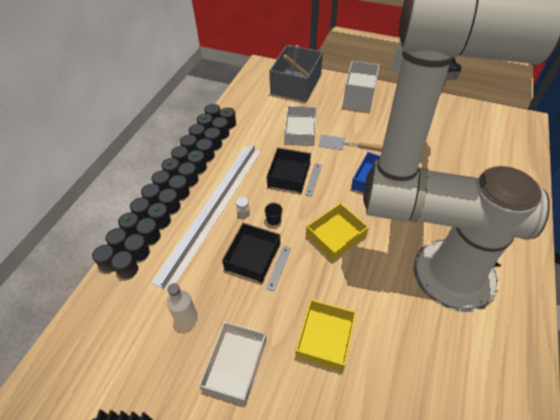

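Scene view: black trays at (335,206) (robot's left) and (216,228) (right). The side view shows them at (250,252) and (290,170), with grey stops at (279,268) and (314,180) and the rail running from (160,280) to (255,150). The blue and yellow ones are look-alikes.

```bash
cat > m.py <<'E'
from h import *
def fit(q):
    (c,s,a)=cv2.minAreaRect((q*1000).astype(np.float32)); return np.round(c,1),np.round(s,1),round(a,1)
E
python3 - <<'E'
from m import *
for n in("scene","side"):
    z=np.load(n+"0.npz"); p=z['p'].astype(int);w=z['w']; d=z['d']
    print(n,"bench z",np.median(w[200:240,240:400,2][(d[200:240,240:400]>0)]).round(4))
    ok=(d>0)&(w[...,0]>.3)&(w[...,0]<.9)&(abs(w[...,1])<.45)
    mx=p.max(-1); sat=mx-p.min(-1)
    for nm,m in (("dark",ok&(mx<60)&(w[...,2]>.045)&(w[...,2]<.065)),("stop",ok&(sat<30)&(mx>90)&(w[...,2]>.001)&(w[...,2]<.012)),("grey",ok&(sat<45)&(mx>90)&(w[...,2]>.02)&(w[...,2]<.075))):
        m=cv2.morphologyEx(m.astype(np.uint8),cv2.MORPH_CLOSE,np.ones((3,3)))
        k,l,st,ce=cv2.connectedComponentsWithStats(m)
        for i in range(1,k):
            if st[i,4]>40:
                q=w[(l==i)&ok]; lo,hi=np.percentile(q[:,2],[5,95])
                print(n,nm,ce[i].round(),st[i,4],*fit(q[:,:2]),"z",lo.round(3),hi.round(3))
E
```

```text
scene bench z 0.0045
scene dark [335. 202.] 508 [558.1 147.9] [140.7 128.6] 89.4 z 0.045 0.059
scene dark [284. 207.] 133 [549.8   3.6] [47.1 61.5] 73.7 z 0.045 0.058
scene dark [216. 225.] 528 [ 568.4 -195.3] [128.5 139. ] 6.4 z 0.045 0.059
scene dark [439. 264.] 94 [882.6 284.1] [42.2 33.5] 12.7 z 0.046 0.061
scene dark [416. 269.] 95 [880.2 218.3] [40.8 34.8] 3.8 z 0.047 0.061
scene dark [392. 274.] 95 [885.9 157.3] [40.3 40. ] 18.4 z 0.047 0.061
scene dark [367. 279.] 99 [881.   94.2] [40.4 34. ] 6.2 z 0.044 0.061
scene dark [342. 284.] 98 [885.8  30.8] [38.3 37.4] 14.0 z 0.047 0.061
scene dark [316. 290.] 103 [866.9 -12.8] [31.3 89.9] 63.2 z 0.045 0.061
scene dark [290. 296.] 106 [885.9 -93.4] [38.6 42.4] 17.6 z 0.046 0.061
scene dark [263. 302.] 101 [ 887.6 -155.1] [33.6 30.8] 19.4 z 0.046 0.06
scene dark [235. 307.] 118 [ 865.3 -218. ] [77.3 40.7] 10.6 z 0.043 0.06
scene dark [207. 313.] 108 [ 872.9 -268. ] [36.1 70.8] 69.3 z 0.046 0.06
scene dark [178. 319.] 114 [ 867.5 -328. ] [38.5 76.1] 75.9 z 0.047 0.06
scene dark [152. 325.] 52 [ 885.4 -393.1] [31.7 10.3] 21.8 z 0.047 0.
[... 1226 characters left out ...]
 [ 590.1 -353.5] [102.1  10.8] 17.1 z 0.001 0.014
side stop [204. 221.] 2032 [750.8  28.8] [598.1  64.7] 87.7 z -0.002 0.009
side stop [313. 180.] 218 [ 487.5 -203.4] [ 22.6 148.2] 4.3 z 0.001 0.008
side stop [278. 268.] 357 [476.8 157.2] [ 22.9 147.4] 1.2 z 0.001 0.008
side stop [239. 349.] 1270 [486.9 411.5] [98.1 81.7] 4.2 z -0.0 0.007
side grey [298. 135.] 229 [ 604.8 -404.7] [106.5 119.4] 16.6 z 0.022 0.05
side grey [205. 218.] 512 [743.6  27.9] [597.9  10. ] 87.9 z 0.021 0.032
side grey [242. 205.] 188 [651.1  10.4] [37.8 37.3] 3.7 z 0.026 0.062
side grey [186. 318.] 225 [636.3 396.8] [56.4 23.5] 45.7 z 0.023 0.072
side grey [241. 337.] 421 [481.6 411.2] [110.2  83.2] 3.7 z 0.022 0.051
```

step_arm --motion "0 0 0 0.12; 0 0 0 0.12; 0 0 0 0.104; 2.6 -4 0 0; 2.6 -4 0 0; 2.6 -4 0 0; 2.6 -4 0 0; 2.6 -4 0 0" --jaw 6

```text
time_s: 0.9
position: [0.3244, -0.3394, 0.2252]
ee_rot: [-0.0, 1.0, -0.0, -0.0]
wrist_force: [0.9, -0.5, 0.1]
finger_gap: 0.656
grip_force: 0.0
```

step_arm --motion "2.6 -4 0 0; 2.6 -4 0 0; 2.6 -4 0 0; 2.6 -4 0 0; 2.6 -4 0 0; 2.6 -4 0 0; 2.6 -4 0 0; 2.6 -4 0 0"

```text
time_s: 1.7
position: [0.5324, -0.0194, 0.2253]
ee_rot: [0.0, 1.0, 0.0, -0.0]
wrist_force: [0.6, -0.9, 1.0]
finger_gap: 0.652
grip_force: 0.0
```

step_arm --motion "3 -4.2 0 0; 3 -4.2 0 0; 3 -4.2 0 0; 3 -4.2 0 0; 0 0 4 -0.01; 0 0 4 -0.01; 0 0 4 0; 0 0 2 0"

```text
time_s: 2.5
position: [0.645, 0.1414, 0.0802]
ee_rot: [0.0, 1.0, 0.01, -0.004]
wrist_force: [0.2, 0.1, 0.9]
finger_gap: 0.652
grip_force: 0.0
```

```bash
python3 - <<'E'
from h import *
p,d,c,w=snap("wrist","w1.png")
print(camera_model("wrist")["T_tool_cam"], arm.get_state()['position'])
E
```

```text
[[ 1.41866235e-05  9.59789701e-01  2.80720019e-01  7.96066206e-02]
 [ 9.99999979e-01 -7.07895934e-05  1.91495069e-04  4.79953288e-04]
 [ 2.03667052e-04  2.80720011e-01 -9.59789682e-01 -1.58713395e-01]
 [ 0.00000000e+00  0.00000000e+00  0.00000000e+00  1.00000000e+00]] [0.64349514 0.14119331 0.07774174]
```

View pics/w1.png

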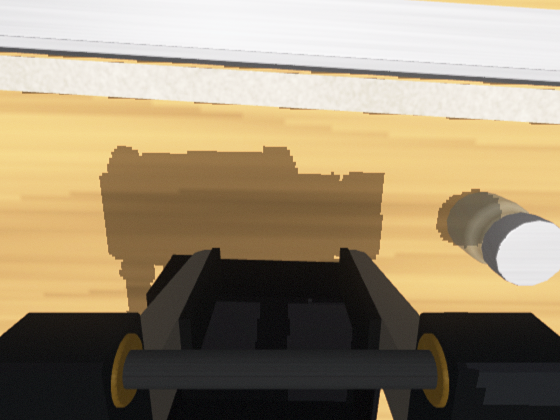

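The wrist view shows the rail and tape at the top and the jar at (525,245). The fingertips are just beyond the tray's far rim, near (285,265). Next I lower and push.

step_arm --motion "0 -0.8 1.1 0; 0 0 1.1 0; 0 0 0 0; -0.6 0 0 0; -0.6 0 0 0; -0.5 0 0 0; 0 0 0 0"

```text
time_s: 3.25
position: [0.6306, 0.149, 0.0642]
ee_rot: [-0.0, 1.0, 0.01, 0.0]
wrist_force: [0.9, -0.3, -0.2]
finger_gap: 0.654
grip_force: 0.0
```

step_arm --motion "-0.4 0 0 0; -0.4 0 0 0; -0.4 0 0 0; 0 0 0 0; 0 0 0 0"

```text
time_s: 3.75
position: [0.6188, 0.1487, 0.0636]
ee_rot: [0.0, 1.0, 0.01, -0.0]
wrist_force: [0.2, -0.1, 0.4]
finger_gap: 0.651
grip_force: 0.2
```

step_arm --motion "1 0 0 0; 1 0 0 0; 0.6 0 0 0; 0 0 0 0; 0 0 0.8 0; 0 0 0.5 0; 0 0 0 0; 0 0 0 0"

```text
time_s: 4.55
position: [0.6445, 0.1493, 0.0501]
ee_rot: [0.0, 1.0, 0.01, -0.001]
wrist_force: [-0.1, -1.5, 0.0]
finger_gap: 0.653
grip_force: 0.0
```

```bash
cat > t.py <<'E'
from m import *
import sys
def top(sy,n="side"):
    p,d,c,w=snap(n); m=(d>0)&(p.max(-1)<60)&(w[...,2]>.047)&(w[...,2]<.06)&(w[...,0]>.45)&(w[...,0]<.7)&(sy*w[...,1]>.06)&(sy*w[...,1]<.25)
    k,l,st,ce=cv2.connectedComponentsWithStats(cv2.morphologyEx(m.astype(np.uint8),cv2.MORPH_CLOSE,np.ones((3,3))))
    i=1+st[1:,4].argmax(); print(n,st[i,4],*fit(w[(l==i)&(d>0)][:,:2]))
if __name__=="__main__":
    top(float(sys.argv[1])); s=arm.get_state(); print(s['position'],s['time_s'])
E
python3 t.py 1
```

```text
side 226 [549.1 151.8] [118.4 130.3] 1.2
[0.64482176 0.14929191 0.05052357] 4.6
```

step_arm --motion "-0.9 0 0 0; -0.9 0 0 0; -0.8 0 0 0; -0.2 0 -0.5 0; -0.2 0 -0.5 0; -0.2 0 -0.5 0; -0.2 0 -0.5 0; 0 0 0 0"

```text
time_s: 5.4
position: [0.6116, 0.1486, 0.0718]
ee_rot: [-0.0, 1.0, 0.01, 0.001]
wrist_force: [1.5, -0.1, -0.9]
finger_gap: 0.651
grip_force: 0.9
```

```bash
python3 - <<'E'
from h import *
p,d,c,w=snap("side"); q,_,_,_=snap("scene")
f=lambda a,r0,c0:cv2.resize(np.ascontiguousarray(a[r0:r0+120,c0:c0+130,::-1]),(390,360))
cv2.imwrite("pics/a.png",np.hstack([f(p,190,190),f(q,140,270)]))
print(arm.get_state()['position'],arm.get_state()['wrist_force'])
E
```

```text
[0.61182674 0.14862403 0.07116206] [ 2.6538542  -0.05890688  0.79897213]
```

View pics/a.png

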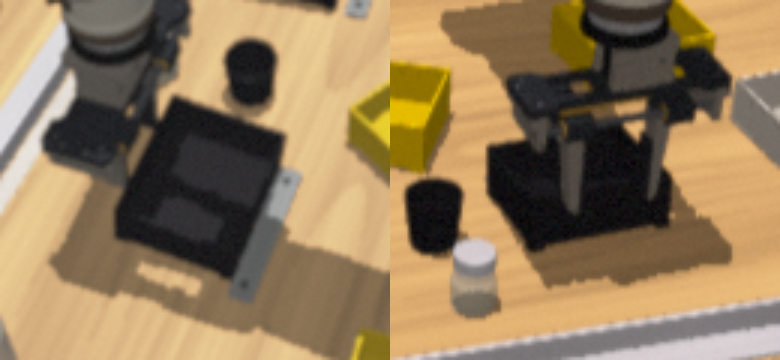

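Tipping works: the far edge is up about 10°, with both fingertips on the wall.

step_arm --motion "-0.4 0 -0.6 0; -0.4 0 -0.6 0; -0.4 0 -0.6 0; -0.47 0 -0.53 0; -0.47 0 -0.53 0; -0.47 0 -0.53 0; 0 0 0 0"

```text
time_s: 6.2
position: [0.5859, 0.1481, 0.1063]
ee_rot: [-0.0, 1.0, 0.01, 0.002]
wrist_force: [5.6, 0.2, 3.9]
finger_gap: 0.652
grip_force: 3.4
```

step_arm --motion "-0.55 0 -0.43 0; -0.55 0 -0.43 0; -0.55 0 -0.43 0; -0.6 0 -0.32 0; -0.6 0 -0.32 0; -0.6 0 -0.32 0; 0 0 0 0"

```text
time_s: 6.9
position: [0.5525, 0.1474, 0.1296]
ee_rot: [-0.0, 1.0, 0.01, 0.003]
wrist_force: [4.7, 0.9, 9.3]
finger_gap: 0.651
grip_force: 5.2
```

```bash
cat > tilt.py <<'E'
from h import *
import sys
sy=float(sys.argv[1]); out=sys.argv[2] if len(sys.argv)>2 else None
p,d,c,w=snap("scene"); r0,c0=(140,270) if sy>0 else (160,150)
if out: cv2.imwrite("pics/"+out,cv2.resize(np.ascontiguousarray(p[r0:r0+120,c0:c0+130,::-1]),(650,600)))
# underside plane: dark points in tray's y band, below the finger level, PCA in x-z
m=(d>0)&(p.max(-1)<60)&(sy*w[...,1]>.08)&(sy*w[...,1]<.26)&(w[...,0]>.48)&(w[...,0]<.64)&(w[...,2]>.02)&(w[...,2]<.1)
q=w[m]
best=None; rng=np.random.default_rng(0)
for _ in range(300):
    a=q[rng.choice(len(q),3,False)]; n=np.cross(a[1]-a[0],a[2]-a[0]); n/=np.linalg.norm(n)+1e-12
    k=abs((q-a[0])@n)<.003
    if best is None or k.sum()>best.sum(): best=k
u=q[best]-q[best].mean(0); n=np.linalg.svd(u,full_matrices=False)[2][2]; n*=np.sign(n[0])
s=arm.get_state(); print("inl",best.sum(),len(q),"n",n.round(2),"tilt",np.degrees(np.arcsin(n[0])).round(1),"xz range",q[best][:,[0,2]].min(0).round(3),q[best][:,[0,2]].max(0).round(3),"tcp",s['position'].round(4),s['wrist_force'].round(1),s['time_s'])
E
python3 tilt.py 1 t1.png
```

```text
inl 224 357 n [ 0.72  0.02 -0.69] tilt 46.0 xz range [0.5   0.021] [0.576 0.097] tcp [0.5527 0.1474 0.1295] [4.8 0.2 8.4] 6.95
```

View pics/t1.png

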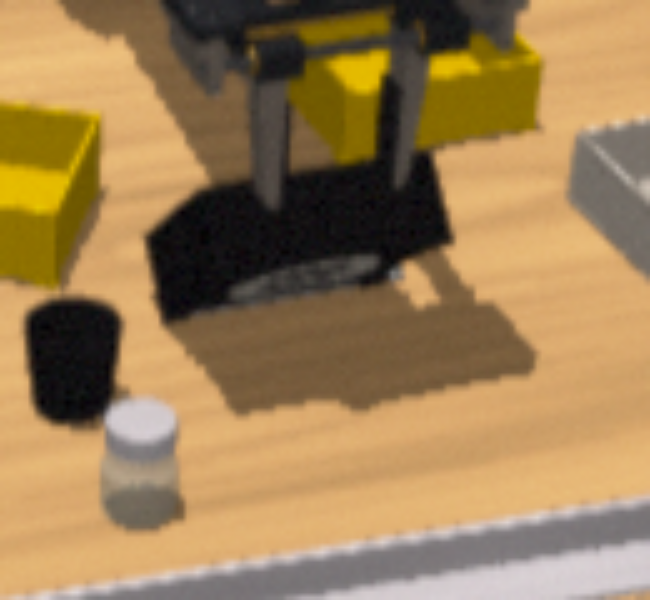

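The crop shows the grey-white ring at (310,275) on the underside of the left tray, so the left tray is the stamped one. It is tilted about 48°; I continue to about 64°.

step_arm --motion "-0.6 0 -0.22 0; -0.6 0 -0.2 0; -0.5 0 -0.15 0; -0.5 0 -0.1 0; -0.4 0 0 0; 0 0 0 0; 0 0 0 0"

```text
time_s: 7.65
position: [0.5285, 0.147, 0.1383]
ee_rot: [-0.0, 1.0, 0.01, 0.005]
wrist_force: [5.2, 0.4, 17.3]
finger_gap: 0.653
grip_force: 8.6
```

```bash
python3 tilt.py 1 t2.png
```

```text
inl 304 314 n [ 0.83  0.02 -0.56] tilt 55.8 xz range [0.491 0.02 ] [0.554 0.1  ] tcp [0.5286 0.1469 0.1382] [ 5.2 -0.2 16.8] 7.7
```

step_arm --motion "-0.25 0 0 0; -0.25 0 0 0; 0 0 0 0; 0 0 0 0; 0 0 0 0; 0 0 0 0; 0 0 0 0; 0 0 0 0"

```text
time_s: 8.5
position: [0.5245, 0.1468, 0.1391]
ee_rot: [-0.0, 1.0, 0.01, 0.006]
wrist_force: [6.2, 1.5, 20.3]
finger_gap: 0.653
grip_force: 10.1
```

```bash
sed -i 's/<.1)$/<.125)/' tilt.py; python3 tilt.py 1 t3.png
```

```text
inl 434 857 n [ 0.85  0.02 -0.53] tilt 57.9 xz range [0.492 0.02 ] [0.554 0.115] tcp [0.5245 0.1469 0.1392] [ 5.5  0.2 20.8] 8.55
```

View pics/t3.png

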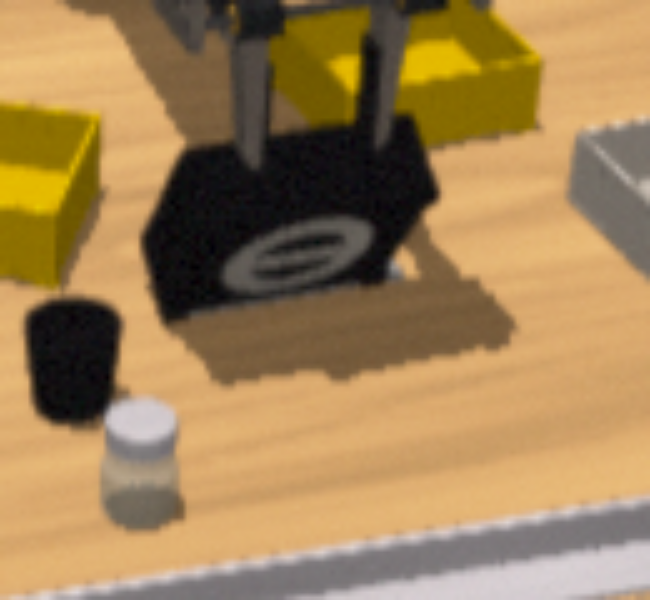

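The crop shows the ring with its bar at (297,258); the tray stands at about 59°. I push a little further, hold, then start back along the arc.

step_arm --motion "-0.15 0 0 0; -0.15 0 0 0; 0 0 0 0; 0 0 0 0; 0 0 0 0; 0 0 0 0; 0 0 0 0; 0 0 0 0"

```text
time_s: 9.35
position: [0.5219, 0.1468, 0.1397]
ee_rot: [-0.0, 1.0, 0.01, 0.007]
wrist_force: [5.5, -0.2, 22.6]
finger_gap: 0.649
grip_force: 11.0
```

step_arm --motion "0.4 0 0 0; 0.4 0 0 0; 0.6 0 0.1 0; 0.6 0 0.2 0; 0.6 0 0.25 0; 0.6 0 0.35 0; 0.6 0 0.4 0; 0.55 0 0.45 0"

```text
time_s: 10.15
position: [0.5664, 0.1477, 0.1212]
ee_rot: [-0.0, 1.0, 0.01, 0.008]
wrist_force: [10.8, -0.0, 14.1]
finger_gap: 0.647
grip_force: 9.0
```

step_arm --motion "0.55 0 0.45 0; 0.5 0 0.5 0; 0.5 0 0.5 0; 0.5 0 0.55 0; 0.5 0 0.6 0; 0.4 0 0.6 0; 0.4 0 0.6 0; 0.4 0 0.6 0"

```text
time_s: 10.95
position: [0.6069, 0.1484, 0.0781]
ee_rot: [-0.001, 1.0, 0.01, 0.011]
wrist_force: [17.6, 2.0, 9.5]
finger_gap: 0.654
grip_force: 9.6
```

step_arm --motion "0.35 0 0.6 0; 0.3 0 0.6 0; 0.3 0 0.6 0; 0.25 0 0.5 0; 0.25 0 0.4 0; 0.8 0 0 0; 0.8 0 0 0; 0.8 0 0 0"

```text
time_s: 11.75
position: [0.6346, 0.1491, 0.0436]
ee_rot: [0.0, 1.0, 0.01, -0.002]
wrist_force: [-0.5, -0.3, -0.7]
finger_gap: 0.657
grip_force: 0.0
```

```bash
python3 t.py 1
```

```text
side 236 [548.  147.7] [118.7 139.5] 1.2
[0.63614545 0.14892111 0.04410676] 11.8
```

step_arm --motion "0.3 0 2 0; 0 0 0 0"

```text
time_s: 12.0
position: [0.6364, 0.149, 0.022]
ee_rot: [0.0, 1.0, 0.01, -0.003]
wrist_force: [-0.5, -0.2, -0.2]
finger_gap: 0.656
grip_force: 0.0
```

That row went down instead of up. It touched nothing (tips 11 mm above the bench). Now I raise and cross over.

step_arm --motion "0.5 0 -4 0; 0.5 0 -4 0; 0 0 -4 0; 0.5 2 -1 -0.027; 0.5 4 0 -0.028; 0 4.5 0 0; 0 4.5 0 0; 0 4.5 0 0"

```text
time_s: 12.8
position: [0.6706, -0.0463, 0.1554]
ee_rot: [-0.0, 0.999, 0.038, -0.001]
wrist_force: [1.2, -0.7, -0.6]
finger_gap: 0.651
grip_force: 0.0
```

step_arm --motion "0 4.5 0 0; 0 4.5 0 0; 0 3 0 0; 0 2 0 0; 0 0 0 0; 0 0 0 0"

```text
time_s: 13.4
position: [0.6816, -0.1833, 0.1551]
ee_rot: [-0.001, 0.999, 0.038, -0.0]
wrist_force: [-0.1, 0.6, 0.0]
finger_gap: 0.653
grip_force: 0.0
```

```bash
python3 t.py -1
```

```text
side 122 [ 568.  -176.5] [116.9 108.1] 6.3
[ 0.68167425 -0.18265379  0.15511518] 13.45
```

step_arm --motion "0 0.5 4 0; 0 0 4 0; 0 0 2.5 0; -1.2 0 0 0; -1.2 0 0 0; -0.8 0 0 0; 0 0 0 0; 0 0 0 0"

```text
time_s: 14.25
position: [0.6507, -0.1912, 0.0508]
ee_rot: [0.0, 0.999, 0.038, 0.0]
wrist_force: [0.7, -0.1, 0.4]
finger_gap: 0.656
grip_force: 0.0
```

step_arm --motion "-0.4 0 0 0; -0.4 0 0 0; -0.4 0 0 0; -0.4 0 0 0; -0.4 0 0 0; 0 0 0 0; 0 0 0 0"

```text
time_s: 14.95
position: [0.6299, -0.1934, 0.0502]
ee_rot: [-0.0, 0.999, 0.037, -0.0]
wrist_force: [0.7, 0.6, -0.1]
finger_gap: 0.652
grip_force: 0.0
```

```bash
python3 t.py -1; python3 -c "
from h import *;print(arm.get_state()['wrist_force'])"
```

```text
side 173 [ 563.3 -186.5] [126.1 132.3] 4.2
[ 0.63002096 -0.19336417  0.05010542] 15.0
[-0.21778905 -0.06429311 -0.63276801]
```

step_arm --motion "-0.25 0 -0.45 0; -0.25 0 -0.48 0; -0.25 0 -0.48 0; -0.25 0 -0.48 0; -0.35 0 -0.58 0; -0.35 0 -0.58 0; -0.38 0 -0.58 0; -0.4 0 -0.55 0"

```text
time_s: 15.8
position: [0.606, -0.1954, 0.0933]
ee_rot: [0.0, 0.999, 0.037, 0.001]
wrist_force: [4.8, 2.0, 3.1]
finger_gap: 0.653
grip_force: 2.6
```

step_arm --motion "-0.45 0 -0.5 0; -0.47 0 -0.5 0; -0.5 0 -0.45 0; -0.5 0 -0.42 0; -0.55 0 -0.4 0; -0.55 0 -0.36 0; -0.55 0 -0.32 0; -0.55 0 -0.3 0"

```text
time_s: 16.6
position: [0.5655, -0.1986, 0.1268]
ee_rot: [0.001, 0.999, 0.037, 0.002]
wrist_force: [4.3, 3.7, 7.4]
finger_gap: 0.651
grip_force: 4.2
```

```bash
python3 tilt.py -1
```

```text
inl 592 1112 n [0.7  0.05 0.71] tilt 44.6 xz range [0.541 0.087] [0.588 0.125] tcp [ 0.5649 -0.1987  0.1272] [5.1 3.  6.3] 16.65
```

step_arm --motion "-0.55 0 -0.25 0; -0.55 0 -0.22 0; -0.5 0 -0.18 0; -0.5 0 -0.14 0; -0.5 0 -0.1 0; -0.4 0 0 0; -0.3 0 0 0; 0 0 0 0"

```text
time_s: 17.45
position: [0.5339, -0.2011, 0.138]
ee_rot: [0.001, 0.999, 0.037, 0.003]
wrist_force: [4.0, 5.4, 17.1]
finger_gap: 0.652
grip_force: 8.7
```

step_arm --motion "0 0 0 0; 0 0 0 0; 0 0 0 0; 0 0 0 0; 0 0 0 0; 0 0 0 0; 0 0 0 0; 0 0 0 0"

```text
time_s: 18.25
position: [0.5341, -0.2011, 0.138]
ee_rot: [0.001, 0.999, 0.037, 0.003]
wrist_force: [4.1, 6.5, 17.6]
finger_gap: 0.652
grip_force: 8.8
```

```bash
python3 tilt.py -1 t4.png
```

```text
inl 800 1270 n [ 0.87  0.07 -0.5 ] tilt 60.0 xz range [0.498 0.02 ] [0.564 0.118] tcp [ 0.5341 -0.2011  0.138 ] [ 4.1  6.5 18.2] 18.3
```

View pics/t4.png

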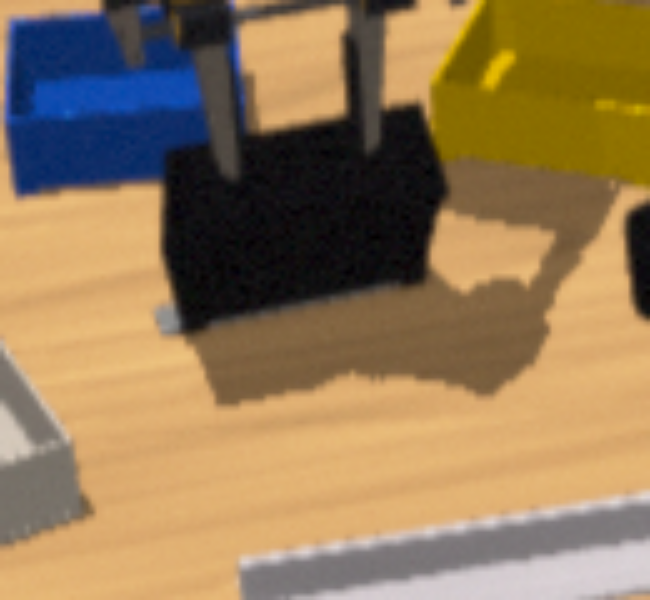

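The crop shows a blank underside over (190–440,190–310), so the right tray is plain. It is held at about 60°. I let it down.

step_arm --motion "0.5 0 0 0; 0.5 0 0 0; 0.6 0 0.1 0; 0.6 0 0.2 0; 0.6 0 0.25 0; 0.6 0 0.35 0; 0.6 0 0.4 0; 0.55 0 0.45 0"

```text
time_s: 19.1
position: [0.579, -0.1977, 0.1183]
ee_rot: [0.001, 0.999, 0.037, 0.003]
wrist_force: [6.1, 3.3, 7.5]
finger_gap: 0.652
grip_force: 5.2
```

step_arm --motion "0.55 0 0.45 0; 0.5 0 0.5 0; 0.5 0 0.5 0; 0.5 0 0.55 0; 0.5 0 0.6 0; 0.4 0 0.6 0; 0.4 0 0.6 0; 0.4 0 0.6 0"

```text
time_s: 19.9
position: [0.6179, -0.1948, 0.0747]
ee_rot: [0.001, 0.999, 0.037, 0.004]
wrist_force: [10.5, 3.2, 3.7]
finger_gap: 0.653
grip_force: 5.3
```

step_arm --motion "0.35 0 0.6 0; 0.3 0 0.6 0; 0.3 0 0.6 0; 0.25 0 0.5 0; 0.25 0 0.4 0; 0.8 0 0 0; 0.8 0 0 0; 0.8 0 0 0"

```text
time_s: 20.7
position: [0.6529, -0.1918, 0.0447]
ee_rot: [-0.0, 0.999, 0.037, -0.0]
wrist_force: [-0.5, -1.1, -0.2]
finger_gap: 0.652
grip_force: 0.0
```

```bash
python3 t.py -1
```

```text
side 128 [ 557.  -182.1] [117.  122.7] 4.6
[ 0.65413699 -0.19171546  0.04506221] 20.75
```

step_arm --motion "0.5 0 -4 0; 0 0 -4 0; 0 0 -4 0; 0 0 0 0.058; 0 0 0 0.056; 0 0 0 0"

```text
time_s: 21.35
position: [0.6578, -0.1914, 0.1654]
ee_rot: [0.0, 1.0, -0.02, 0.0]
wrist_force: [-0.2, 0.7, 0.2]
finger_gap: 0.651
grip_force: 0.0
```

```bash
python3 - <<'E'
from m import *
z=np.load("side0.npz"); p=z['p'].astype(int);w=z['w'];d=z['d']
m=(d>0)&(w[...,0]>.7)&(w[...,0]<.78)&(w[...,1]>-.24)&(w[...,1]<.3)&(w[...,2]>.012)&(w[...,2]<.026)&(p.max(-1)-p.min(-1)<45)
q=w[m]; f=np.polyfit(q[:,1],q[:,0],1); print("rail face x=",f,"resid",np.std(q[:,0]-np.polyval(f,q[:,1])),len(q),"z>27:",)
hsv=cv2.cvtColor(z['p'],cv2.COLOR_RGB2HSV)
m=(d>0)&(hsv[...,0]>22)&(hsv[...,0]<35)&(hsv[...,1]>200)&(w[...,2]>.03)&(w[...,2]<.07)
k,l,st,ce=cv2.connectedComponentsWithStats(m.astype(np.uint8))
for i in range(1,k):
    if st[i,4]>60: print("yellow",ce[i].round(),*fit(w[l==i][:,:2]),w[l==i][:,2].max())
E
```

```text
rail face x= [0.03700944 0.74057287] resid 0.0011536767907227758 308 z>27:
yellow [357. 235.] [292.9   5.3] [98.1 16.2] 68.2 0.05787392497894461
yellow [324. 242.] [379.5  50.6] [ 40.7 120.8] 72.8 0.05876935533555294
```

step_arm --motion "-2.4 -3.7 0 0; -2.4 -3.7 0 0; -2.4 -3.7 0 0; -2.4 -3.7 0 0; -2.4 -3.7 0 0; -2.4 -3.7 0 0; -2.4 -3.7 0 0; -2.4 -3.7 0 0"

```text
time_s: 22.15
position: [0.4762, 0.1133, 0.1647]
ee_rot: [0.0, 1.0, -0.019, -0.0]
wrist_force: [0.3, 0.1, -0.7]
finger_gap: 0.651
grip_force: 0.0
```

step_arm --motion "-2.4 -3.6 0 0; 0 0 0 0; 0 0 4 0; 0 0 4 0; 0 0 3.5 0; 0 0 1.8 0; 0 0 0 0; 0 0 0 0"

```text
time_s: 22.95
position: [0.4555, 0.1484, 0.0323]
ee_rot: [0.0, 1.0, -0.02, 0.0]
wrist_force: [0.1, -0.4, 0.1]
finger_gap: 0.651
grip_force: 0.0
```

```bash
python3 t.py 1
```

```text
side 137 [566.1 197.6] [ 71.9 146.2] 55.4
[0.4561944  0.14857811 0.03308222] 23.0
```

step_arm --motion "0.8 0 0 0; 0.8 0 0 0; 0.8 0 0 0; 0.9 0 0 0; 1 0 0 0; 1 0 0 0; 1 0 0 0; 1 0 0 0"

```text
time_s: 23.8
position: [0.5286, 0.1459, 0.0318]
ee_rot: [0.0, 1.0, -0.02, -0.0]
wrist_force: [-2.6, 0.2, 1.0]
finger_gap: 0.65
grip_force: 1.1
```

step_arm --motion "1 0 0 0; 1 0 0 0; 1 0 0 0; 1 0 0 0; 1 0 0 0; 1 0 0 0; 0.8 0 0 0; 0.5 0 0 0"

```text
time_s: 24.6
position: [0.6016, 0.1431, 0.0319]
ee_rot: [-0.0, 1.0, -0.02, 0.0]
wrist_force: [-2.2, 0.2, 1.6]
finger_gap: 0.65
grip_force: 1.1
```

step_arm --motion "0.3 0 0 0; 0.3 0 0 0; 0.2 0 0 0; 0.2 0 0 0; 0.2 0 0 0; 0 0 0 0"

```text
time_s: 25.2
position: [0.6131, 0.1427, 0.0319]
ee_rot: [-0.0, 1.0, -0.02, 0.0]
wrist_force: [-0.2, -0.0, 0.2]
finger_gap: 0.653
grip_force: 0.2
```

```bash
sed -i 's/w\[...,0\]<.7)/w[...,0]<.8)/' t.py; python3 t.py 1; python3 -c "
from t import *;top(1,'scene')"
```

```text
side 115 [684.3 188. ] [ 44.3 118.5] 84.4
[0.61310867 0.14267248 0.03194158] 25.25
scene 521 [679.  137.1] [140.  133.7] 88.1
```

step_arm --motion "0.15 0 0 0; 0.15 0 0 0; 0.15 0 0 0; 0 0 0 0; 0 0 0 0"

```text
time_s: 25.8
position: [0.6136, 0.1427, 0.0316]
ee_rot: [0.0, 1.0, -0.019, -0.004]
wrist_force: [-14.2, -0.8, 10.9]
finger_gap: 0.65
grip_force: 7.2
```

step_arm --motion "0.1 0 0 0; 0.1 0 0 0; 0 0 0 0; 0 0 0 0"

```text
time_s: 26.2
position: [0.6136, 0.1426, 0.0316]
ee_rot: [0.001, 1.0, -0.019, -0.007]
wrist_force: [-21.3, -0.8, 16.8]
finger_gap: 0.653
grip_force: 11.1
```

The push is blocked by the rail, so the tray is flush. I back off, rise and check.

step_arm --motion "-0.4 0 0 0; -0.4 0 0 0; -1 0 0 0; -1.5 0 0 0; -2 0 0 0; 0 0 -3 0; 0 0 -4 0; 0 0 -4 0"

```text
time_s: 27.0
position: [0.5661, 0.1444, 0.1429]
ee_rot: [-0.0, 1.0, -0.02, 0.0]
wrist_force: [0.9, -0.5, 1.2]
finger_gap: 0.653
grip_force: 0.0
```

step_arm --motion "-3 0 -3 0; -3 0 -3 0; -3 0 0 0; 0 0 0 0; 0 0 0 0"

```text
time_s: 27.5
position: [0.4767, 0.148, 0.2021]
ee_rot: [-0.0, 1.0, -0.02, 0.001]
wrist_force: [0.2, -1.0, 0.0]
finger_gap: 0.653
grip_force: 0.0
```

```bash
python3 - <<'E'
from t import *
top(1); top(1,'scene'); top(-1); top(-1,'scene')
p,d,c,w=snap("scene","end.png"); print(arm.get_state()['position'],arm.get_state()['time_s'])
E
```

```text
side 238 [683.5 138.5] [140.7 119.3] 87.9
scene 483 [682.8 137.1] [140.9 126.7] 87.1
side 51 [ 501.  -188.3] [ 11.6 123.3] 0.5
scene 361 [ 556.4 -189.8] [127.5 128.6] 4.0
[0.47695996 0.147855   0.20149025] 27.75
```

View pics/end.png

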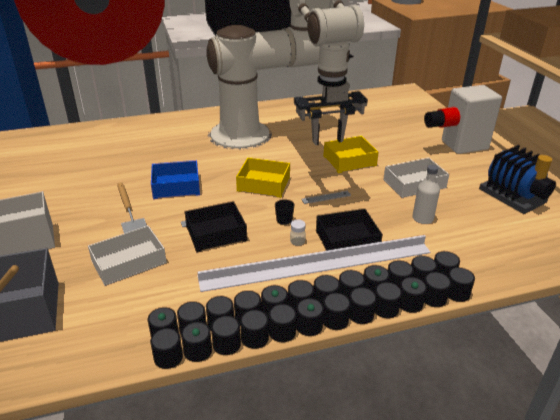

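The stamped tray stands at the rail at (348,230), square to it (yaw −2.1° against the rail's −2.1°). The plain tray is flat at its stop at (216,226), and the bystanders have not moved.

```bash
python3 -c "
from cell import arm;print(arm.close_job())"
```

```text
the job is handed in; nothing more can be done
None
```

Both trays were tipped to about 60° (your target was about 65°), held and let down; the stamped one (left) now stands flush and square at the dispatch rail, the plain one (right) is flat at its stop, and the job is handed in at about 28 s with no verdict returned.

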